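Tamp the drainage stones level in a planting bin

TASK

Take the wooden tamper and tamp the heap of pebbles in the bin down until all eight lie flat in one level layer on the cork pad; then, with the tamper on them, lean on the level layer with about 25 N for a second to firm it. Work gently: never push on the stones or the bin with more than 50 N, do not touch the stones with the fingers, and leave the jar and the rubber blower where they are. Then stand the tamper upright in the middle of its cork mat again and let go.

Things in the scene. Friction and masses are not known exactly. Their poses are not given: they have to be found in the camera images.
- tamper_grip (a point): Wooden hand tamper, 140 to 220 g, upright on the cork mat at the start. Flat sole 64 mm (x) by 46 mm (y) with dark rubber face; sole and step are 22 mm high, above them a plain upright handle 36 mm (x) by 24 mm (y), its top 112 mm above the sole's face. Grip it from above across the 24 mm. This point is on the handle's axis, 90 mm above the sole's face; z up along the handle.
- mat: Round cork mat lying on the table, diameter 130 mm, 5 mm thick, fixed; the tamper's place. Origin: centre of its underside.
- bin: Open wooden bin screwed to the table by two small brass tabs at its short ends, holding eight stones. Outside 132 mm (x) by 98 mm (y), 56 mm high; walls 6 mm thick, so 120 by 86 mm inside. Origin: centre of its underside.
- pad: Cork pad, 120 x 86 x 4 mm, fixed on the bin's inside floor. Origin: centre of its underside, 6 mm above the bin's underside; its upper face is 4 mm above the origin, and the bin's rim 50 mm above the origin. Axes as the bin's. All eight stones fit flat on it: pressed from above, the upper ones wedge the rest apart and sink. They can jam; working the tamper round under light load frees them.
- powder_jar: Bystander: glass jar of white powder with a cork, 44 mm across, 70 mm high, loose. Origin: centre of its underside.
- blower: Bystander: dark red rubber blower bulb with a brass nozzle, 110 x 49 mm, 44 mm high, lying loose. Origin: centre of its underside.
- stone_1: Loose river pebble, dark grey, about 26 mm across and 16 to 20 mm high (each differs), a rounded three-cornered shape, lying flat, 20 g. Origin: its centre; z: its short axis (vertical when it lies flat either way up). At the start it lies on the pad.
- stone_2: Loose river pebble, mid grey, about 26 mm across and 16 to 20 mm high (each differs), a rounded three-cornered shape, lying flat, 20 g. Origin: its centre; z: its short axis (vertical when it lies flat either way up). At the start it lies on the pad.
- stone_3: Loose river pebble, brown grey, about 26 mm across and 16 to 20 mm high (each differs), a rounded three-cornered shape, lying flat, 20 g. Origin: its centre; z: its short axis (vertical when it lies flat either way up). At the start it lies on the pad.
- stone_4: Loose river pebble, near-black grey, about 26 mm across and 16 to 20 mm high (each differs), a rounded three-cornered shape, lying flat, 20 g. Origin: its centre; z: its short axis (vertical when it lies flat either way up). At the start it lies on the pad.
- stone_5: Loose river pebble, warm light grey, about 26 mm across and 16 to 20 mm high (each differs), a rounded three-cornered shape, lying flat, 20 g. Origin: its centre; z: its short axis (vertical when it lies flat either way up). At the start it lies on the pad.
- stone_6: Loose river pebble, slate grey, about 26 mm across and 16 to 20 mm high (each differs), a rounded three-cornered shape, lying flat, 20 g. Origin: its centre; z: its short axis (vertical when it lies flat either way up). At the start it lies on the pad.
- stone_7: Loose river pebble, pale sand-coloured, about 26 mm across and 16 to 20 mm high (each differs), a rounded three-cornered shape, lying flat, 20 g. Origin: its centre; z: its short axis (vertical when it lies flat either way up). At the start it rides on top of the others, in the hollow between four of them.
- stone_8: Loose river pebble, reddish tan, about 26 mm across and 16 to 20 mm high (each differs), a rounded three-cornered shape, lying flat, 20 g. Origin: its centre; z: its short axis (vertical when it lies flat either way up). At the start it rides on top of the others, in the hollow between four of them.
- sole: The tamper's rubber-faced rectangular sole, 64 (x) x 46 (y) x 16 mm, fixed to the handle. Origin: centre of its lower face; axes as the handle's.

How it is judged:
On the way, in this order (a step that is already met when the one before it is completed fails the run):
1. the tamper has been lifted and is over the bin (horizontal distance between tamper_grip and bin below 0.05 m and z of tamper_grip in the frame of bin above 0.1 m), for 0.1 s.
2. all eight stones lie flat in one layer while the tamper, resting on them, loads the bin's pad with more than 15 N, for half a second (z of stone_1 in the frame of pad between 0.01 and 0.0165 m and angle between the z axis of each of stone_1, stone_2, stone_3, stone_4, stone_5, stone_6, stone_7, stone_8 and the z axis of pad, either way round below 0.5 rad and z of stone_2 in the frame of pad between 0.01 and 0.0165 m and z of stone_3 in the frame of pad between 0.01 and 0.0165 m and z of stone_4 in the frame of pad between 0.01 and 0.0165 m and z of stone_5 in the frame of pad between 0.01 and 0.0165 m and z of stone_6 in the frame of pad between 0.01 and 0.0165 m and z of stone_7 in the frame of pad between 0.01 and 0.0165 m and z of stone_8 in the frame of pad between 0.01 and 0.0165 m and contact force between pad and anything else above 15 N and horizontal distance between tamper_grip and bin below 0.05 m), for 0.5 s.
At the end, for the whole second after the job is handed in: Every stone is inside the bin with its centre at most 12.5 mm above the pad's upper face and its short axis within 0.5 rad of vertical; the tamper stands upright (within 0.1 rad) on the cork mat, its axis within 30 mm of the mat's centre (z of stone_1 in the frame of pad between 0.01 and 0.0165 m and angle between the z axis of each of stone_1, stone_2, stone_3, stone_4, stone_5, stone_6, stone_7, stone_8 and the z axis of pad, either way round below 0.5 rad and z of stone_2 in the frame of pad between 0.01 and 0.0165 m and z of stone_3 in the frame of pad between 0.01 and 0.0165 m and z of stone_4 in the frame of pad between 0.01 and 0.0165 m and z of stone_5 in the frame of pad between 0.01 and 0.0165 m and z of stone_6 in the frame of pad between 0.01 and 0.0165 m and z of stone_7 in the frame of pad between 0.01 and 0.0165 m and z of stone_8 in the frame of pad between 0.01 and 0.0165 m and horizontal distance between tamper_grip and mat below 0.03 m and angle between tamper_grip's own z axis and vertical below 0.1 rad and z of tamper_grip in the frame of mat between 0.09 and 0.1 m); the robot touches nothing.
It fails at once if over the bin, the tamper's sole is pushed against anything with more than 50 N (contact force between sole and anything else above 50 N and horizontal distance between tamper_grip and bin below 0.08 m).
It fails at once if the fingers touch a stone (contact force between the fingers and stone_1 above 0.5 N or contact force between the fingers and stone_2 above 0.5 N or contact force between the fingers and stone_3 above 0.5 N or contact force between the fingers and stone_4 above 0.5 N or contact force between the fingers and stone_5 above 0.5 N or contact force between the fingers and stone_6 above 0.5 N or contact force between the fingers and stone_7 above 0.5 N or contact force between the fingers and stone_8 above 0.5 N).
It fails at once if the jar or the rubber blower is moved by more than 20 mm (distance of any of powder_jar, blower from where it was at the start of the episode above 0.02 m).
It also fails if it takes over 72 s, if anything falls off the work surface, if the arm or the gripper's body presses on something with over 40 N, if the wrist force passes 120 N, or if a joint passes its speed limit or range.

ROBOT

A 6-joint arm with a two-finger parallel gripper is mounted at the origin on a cart in front of the work surface, level with it; the furniture and walls round the work are solid. World frame = base frame: x ahead of the robot, y to its left, z up, the work surface at z = 0. Lengths are in m, angles in rad, forces in N, time in s.
With the tool pointing down it reaches from about 0.3 to 1 m from the base axis. Payload 5.1 kg.
Tool frame: the origin (TCP) lies on the centre line of the jaws, within the pads' length; the fingertips stand 22 mm ahead of it and the grasp point (between the pads) lies 3 mm ahead of it; x points along the fingers, y is the direction in which the jaws open and shut, and the axes are right-handed (so a half turn about x gives the same grasp; the last joint's range is limited). The gripper opens to 95 mm and grips with 3 to 60 N. Pads are 20 mm wide; open, the fingers measure 119 mm over their backs; the gripper's body (75 mm by 180 mm) begins 59 mm behind the grasp point.
Start: joints at [-1.405, 0.124, 1.65, -0, 1.367, -0.083], TCP at [0.16, -0.63, 0.237] pointing down, gripper open.
Joint ranges: [-2.61, 2.61], [-1.02, 2.33], [0.03, 2.71], [-1.35, 4.49], [0.32, 2.68], [-2.91, 2.91]. Speed limits (rad/s): [2.57, 2.57, 3.14, 3.14, 3.14, 3.14].

INTERFACE

Orientations are given as a 3x3 rotation matrix whose columns are the frame's x, y, z axes.
In Python, from bench import env gives the robot as it stands.
- The arm moves only by the tool move_arm, never from a script. Its argument "commands" is a list that holds one entry, the list of rows, each a list of 5 numbers: the shift along the tool's x, y, z in cm, then the turn about the tool's x in degrees, then the closure, from 0 (fully open) to 1 (shut). In form: [[[dx, dy, dz, spin, gripper], ...]]. A call has 1 to 5 rows; each row is the pose to reach, as a shift and turn from the pose commanded when the call began, along the tool's axes at that moment; what a row does not reach only later rows make up. A row lasts 1/8 s, in which the tool goes at most 62.5 mm and 10.7 degrees, less where a joint would pass 70% of its speed; a pose out of reach is approached as far as the arm can. A call with a gripper value outside its range is refused whole. The fingers move at their own pace and stop on an object; the grip force is fixed at half the most. Time passes only in rows, so rows that repeat a pose let the fingers close. It gives the time, the measured TCP pose, the force and the opening at its end, in the units of the state.
- env.get_state(): the state, without advancing time (a new reading comes with each control period).
- env.snapshot(name): name is "scene" or "top"; returns a dict with "image" (384x512x3 uint8, blue, green, red), "depth" (384x512 float32, m along the optical axis (not along the pixel's ray), 0 where there is no reading), "mtx" (3x3 intrinsics, pixels), "k1" (the pictures are not rectified: a ray, as slopes to the right and down, at radius r is drawn at 1 + k1 r^2 times it, then the intrinsics apply), "rvec" (rotation vector, rad) and "tvec" (3), from world to camera coordinates, as OpenCV has them. Camera axes: x right, y down, z forward; pixel columns grow to the right and rows downward; lengths in m; the calibration is good to about 2 mm. A picture is of the moment at which its call begins.
- env.close_job(): hands the job in, once; it reports no verdict.
The state is a dict: "time_s": time; "qpos": joint angles; "qd": joint speeds; "joint_torque": joint torques, N m; "tcp_pos": TCP position; "tool_rot": TCP orientation; "force": force on the tool from outside, world axes, zero at the start; "ft_torque": the same for the moment, N m; "opening": finger opening in m.
Only numpy, scipy, OpenCV 4.12 (cv2) and the standard library are available. Lean on these libraries where they do the work, as an engineer would, in place of code of your own. Each camera call takes 0.05 s, during which the arm holds its last target. There are 200 camera calls.

## Working session

There is one attempt and no reset: what is moved stays moved. The work goes in short steps, Python scripts to look and compute and a tool call to move; the robot and the scene stay as the last step left them, time stands still between calls to the robot, and variables do not carry over. Pictures are saved under pics/ and viewed, about 8 in all and at most 12, crops included, and the job is handed in when it is done.

Besides the shell and the picture viewer there is one more tool, called after ">>>" as name([rows], argument=value, ...), one row to a line, values as JSON. move_arm: Moves the arm, as the interface text tells. Its arguments: {"type":"object","properties":{"commands":{"type":"array","items":{"type":"array","items":{"type":"array","items":{"type":"number"}}}}},"required":["commands"]}

```bash
mkdir -p pics; cat > h.py <<'E'
import numpy as np, cv2
from bench import env
def snap(n):
    s=env.snapshot(n); s['R']=cv2.Rodrigues(np.array(s['rvec'],float))[0]; s['t']=np.array(s['tvec'],float).ravel(); return s
def cloud(s):
    h,w=s['depth'].shape; u,v=np.meshgrid(np.arange(w),np.arange(h))
    M=np.array(s['mtx']); x=(u-M[0,2])/M[0,0]; y=(v-M[1,2])/M[1,1]
    a,b=x.copy(),y.copy()
    for _ in range(8):
        f=1+s['k1']*(a*a+b*b); a,b=x/f,y/f
    d=s['depth']; P=np.stack([a*d,b*d,d],-1)
    return (P-s['t'])@s['R']   # world
E
python3 - <<'E'
from h import *
st=env.get_state(); print({k:np.round(v,3).tolist() for k,v in st.items()})
for n in('scene','top'):
    s=snap(n); cv2.imwrite(f'pics/{n}0.png',s['image']); np.savez(f'{n}0.npz',P=cloud(s),im=s['image'],d=s['depth'])
    print(n,-s['R'].T@s['t'],s['R'][2],s['mtx'],s['k1'])
E
```

```text
{'time_s': 0.0, 'qpos': [-1.405, 0.125, 1.652, -0.0, 1.367, -0.083], 'qd': [-0.001, -0.002, 0.001, 0.0, -0.001, -0.0], 'joint_torque': [-0.001, -41.761, -35.993, 0.077, 0.049, -0.0], 'tcp_pos': [0.16, -0.629, 0.235], 'tool_rot': [[-0.0, 0.246, -0.969], [0.002, -0.969, -0.246], [-1.0, -0.002, -0.0]], 'force': [0.208, -0.24, 0.316], 'ft_torque': [0.026, 0.019, 0.011], 'opening': 0.095}
scene [0.09548818 0.74678223 0.5750839 ] [ 0.55216095 -0.61970926 -0.55774432] [[385.22403514   0.         254.99432826]
 [  0.         385.22403514 191.38951499]
 [  0.           0.           1.        ]] 0.02344945727774268
top [0.4389712  0.19689638 0.9558314 ] [ 0.15533207 -0.00291548 -0.98785801] [[418.4303401    0.         249.0455892 ]
 [  0.         418.4303401  197.36337495]
 [  0.           0.           1.        ]] -0.030255691356048112
```

View pics/top0.png

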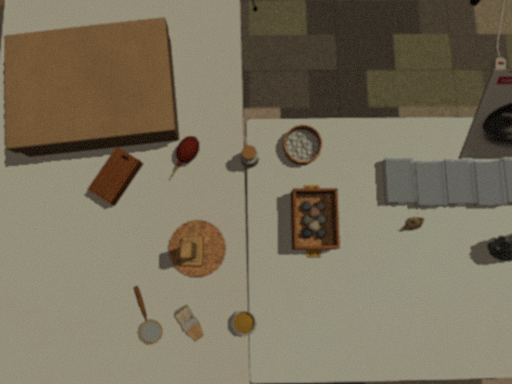

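View pics/scene0.png

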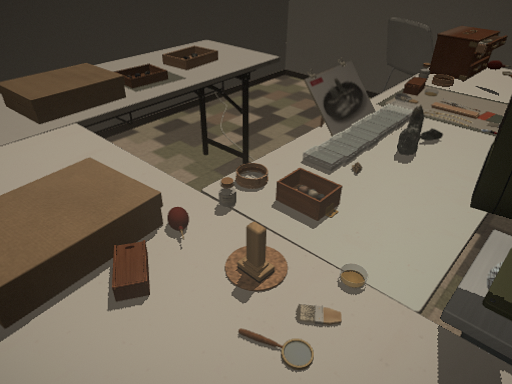

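The top view shows the tamper on its mat at about (192,250), the bin with its stones at (315,220), the blower at (186,152) and the jar at (249,154). The scene view shows the same objects. Next I measure them.

```bash
python3 - <<'E'
from h import *
z=np.load('top0.npz'); P=z['P']; im=z['im']
for n,(u0,u1,v0,v1),(a,b) in [('mat/tamper top',(160,235,210,285),(.108,.13)),('sole step',(160,235,210,285),(.02,.04)),('rim',(285,345,180,262),(.05,.065)),('mat',(160,235,210,285),(.0035,.009)),('jar',(235,262,140,170),(.04,.09)),('blower',(165,205,130,180),(.02,.06)),('stones',(297,335,195,245),(.012,.048)),('ring',(278,328,120,170),(.01,.1)),('box',(0,185,15,160),(.03,.3))]:
    Q=P[v0:v1,u0:u1].reshape(-1,3); m=(Q[:,2]>a)&(Q[:,2]<b); q=Q[m]
    if len(q)<5: print(n,len(q)); continue
    r=cv2.minAreaRect((q[:,:2]*1000).astype(np.float32)); print(n,len(q),q.mean(0).round(4),'zmax',q[:,2].max().round(3),'min',q.min(0).round(3),'max',q.max(0).round(3),np.round(r[0],1),np.round(r[1],1),round(r[2],1))
    
# table height
Q=P[300:370,260:400].reshape(-1,3);print('table',Q[:,2].mean(),Q[:,2].std(), P[300:340,20:100,2].mean())
crop=im[170:290,150:350]; cv2.imwrite('pics/crop0.png',cv2.resize(crop,None,fx=4,fy=4,interpolation=cv2.INTER_CUBIC))
# cork mask contour for mat & scene top
for n in('top','scene'):
    im=np.load(n+'0.npz')['im']; P2=np.load(n+'0.npz')['P']
    print(n)
z=np.load('scene0.npz');P=z['P']
Q=P[215:295,215:295].reshape(-1,3)
for a,b in((.106,.13),(.05,.1),(.003,.009)):
    q=Q[(Q[:,2]>a)&(Q[:,2]<b)]; r=cv2.minAreaRect((q[:,:2]*1000).astype(np.float32));print('scene',len(q),q.mean(0).round(4),np.round(r[0],1),np.round(r[1],1),round(r[2],1))
E
```

```text
mat/tamper top 218 [0.4674 0.3219 0.1158] zmax 0.12 min [0.451 0.31  0.108] max [0.485 0.334 0.12 ] [467.6 322.3] [24.6 33.8] 89.2
sole step 248 [0.4656 0.3165 0.0232] zmax 0.036 min [0.436 0.3   0.02 ] max [0.498 0.344 0.036] [467.4 321.9] [44.4 61.8] 89.2
rim 608 [0.5337 0.0502 0.0558] zmax 0.061 min [0.468 0.002 0.05 ] max [0.6   0.099 0.061] [534.2  50.6] [ 96.5 131.7] 89.7
mat 1552 [0.4765 0.3092 0.0054] zmax 0.009 min [0.394 0.232 0.004] max [0.56  0.394 0.009] [475.6 312.5] [165.8 160.3] 0.9
jar 194 [0.6775 0.1922 0.0652] zmax 0.075 min [0.659 0.175 0.04 ] max [0.695 0.208 0.075] [678.2 193.3] [33.8 31.4] 66.5
blower 584 [0.6974 0.3373 0.0351] zmax 0.059 min [0.64  0.307 0.02 ] max [0.742 0.386 0.059] [694.6 341.6] [98.1 74.6] 11.0
stones 951 [0.5333 0.0441 0.0265] zmax 0.048 min [0.478 0.007 0.012] max [0.59  0.086 0.048] [534.2  46.8] [ 78.6 112.3] 89.7
ring 454 [0.711  0.0688 0.0216] zmax 0.034 min [0.664 0.028 0.01 ] max [0.752 0.114 0.034] [708.6  70. ] [85.1 88.8] 55.9
box 20646 [0.8264 0.5422 0.0888] zmax 0.098 min [0.674 0.339 0.03 ] max [0.991 0.744 0.098] [815.7 541.3] [322.8 380.4] 5.7
table 0.004079471112964603 0.06320571427927905 0.0038824589432579666
top
scene
scene 216 [0.4654 0.3287 0.1144] [468.5 326. ] [36.4 23.3] 0.9
scene 384 [0.4618 0.3326 0.0752] [462.9 332.1] [38.4 19. ] 34.1
scene 1430 [0.4664 0.324  0.0054] [508.  295.5] [146.8 224.5] 46.5
```

View pics/crop0.png

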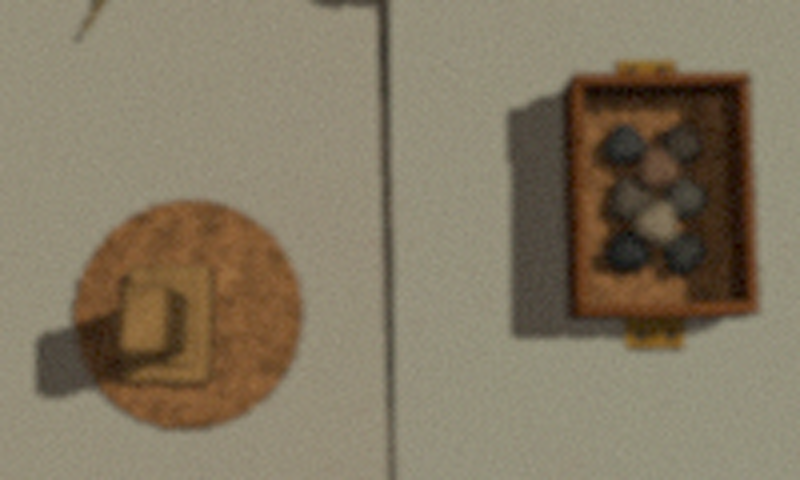

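The mat, tamper and bin are clear, with the bin near (534, 50) and the tamper near (468, 323). I'll get the mat centre while moving off.

```bash
python3 - <<'E'
from h import *
for n,roi in(('top',(165,232,215,282)),('scene',(215,295,235,295))):
    z=np.load(n+'0.npz'); P=z['P'];im=z['im'];u0,u1,v0,v1=roi
    hsv=cv2.cvtColor(im,cv2.COLOR_BGR2HSV)[v0:v1,u0:u1]; m=((hsv[...,1]>85)).astype(np.uint8)
    c=max(cv2.findContours(m,0,2)[0],key=cv2.contourArea).reshape(-1,2)+[u0,v0]
    q=P[c[:,1],c[:,0]]; q=q[(q[:,2]>0)&(q[:,2]<.008)]
    # circle lsq
    A=np.c_[2*q[:,:2],np.ones(len(q))]; s=np.linalg.lstsq(A,(q[:,:2]**2).sum(1),rcond=None)[0]
    print(n,s[:2],np.sqrt(s[2]+s[:2]@s[:2]),len(q))
E
```

```text
top [0.4743304 0.3141309] 0.06347902944185733 75
scene [0.47440374 0.31572993] 0.06347041313973187 73
```

>>> move_arm([
  [[0,-17.7,-25.8,14.2,0],[0,-17.7,-25.8,14.2,0],[0,-17.7,-25.8,14.2,0],[0,-17.7,-25.8,14.2,0],[0,-17.7,-25.8,14.2,0]],
])

```text
time_s: 0.72
tcp_pos: [0.3671, -0.3933, 0.2362]
tool_rot: [[-0.0, 0.001, -1.0], [0.0, -1.0, -0.001], [-1.0, -0.0, 0.0]]
force: [0.5, -0.8, 0.4]
opening: 0.0952
```

>>> move_arm([
  [[0,-31,-4.4,0,0],[0,-31,-4.4,0,0],[0,-31,-4.4,0,0],[0,-31,-4.4,0,0],[0,-31,-4.4,0,0]],
])

```text
time_s: 1.35
tcp_pos: [0.4095, -0.0838, 0.2364]
tool_rot: [[0.0, 0.0, -1.0], [0.0, -1.0, -0.0], [-1.0, -0.0, -0.0]]
force: [0.4, -0.1, 0.2]
opening: 0.0953
```

>>> move_arm([
  [[0,-31,-4.4,0,0],[0,-31,-4.4,0,0],[0,-31,-4.4,0,0],[0,-31,-4.4,0,0],[0,-31,-4.4,0,0]],
])

```text
time_s: 1.98
tcp_pos: [0.4531, 0.2258, 0.2364]
tool_rot: [[0.0, 0.001, -1.0], [-0.0, -1.0, -0.001], [-1.0, 0.0, -0.0]]
force: [0.7, -1.1, 0.2]
opening: 0.0953
```

>>> move_arm([
  [[0,-9.7,-1.5,0,0],[0,-9.7,-1.5,0,0],[5,-9.7,-1.5,0,0],[10,-9.7,-1.5,0,0],[13.8,-9.7,-1.5,0,0]],
])

```text
time_s: 2.6
tcp_pos: [0.467, 0.3203, 0.0957]
tool_rot: [[-0.003, 0.001, -1.0], [-0.002, -1.0, -0.001], [-1.0, 0.002, 0.003]]
force: [0.6, -0.1, 0.7]
opening: 0.095
```

>>> move_arm([
  [[0,0,0,0,0.5],[0,0,0,0,1],[0,0,0,0,1],[0,0,0,0,1],[0,0,0,0,1]],
])

```text
time_s: 3.22
tcp_pos: [0.4688, 0.3209, 0.0997]
tool_rot: [[0.001, 0.001, -1.0], [0.001, -1.0, -0.001], [-1.0, -0.001, -0.001]]
force: [0.1, 0.1, -0.7]
opening: 0.0506
```

>>> move_arm([
  [[0,0,0,0,1],[0,0,0,0,1],[0,0,0,0,1],[0,0,0,0,1],[0,0,0,0,1]],
])

```text
time_s: 3.85
tcp_pos: [0.4684, 0.3208, 0.0986]
tool_rot: [[-0.0, 0.001, -1.0], [0.0, -1.0, -0.001], [-1.0, -0.0, 0.0]]
force: [0.1, 0.8, -0.2]
opening: 0.0237
```

>>> move_arm([
  [[-5,0,0,0,1],[-10,0,0,0,1],[-10,6,-1.5,0,1],[-10,12,-3,0,1],[-10,18,-4.5,0,1]],
])

```text
time_s: 4.47
tcp_pos: [0.5133, 0.139, 0.1983]
tool_rot: [[-0.0, 0.002, -1.0], [-0.0, -1.0, -0.002], [-1.0, 0.0, 0.0]]
force: [1.0, 0.0, -2.3]
opening: 0.0242
```

>>> move_arm([
  [[0,5,-1.2,0,1],[0,9,-2.1,0,1],[0,9,-2.1,0,1],[0,9,-2.1,0,1],[0,9,-2.1,0,1]],
])

```text
time_s: 5.1
tcp_pos: [0.5342, 0.0518, 0.1983]
tool_rot: [[-0.001, 0.002, -1.0], [0.0, -1.0, -0.002], [-1.0, -0.0, 0.001]]
force: [-0.3, -0.1, -2.2]
opening: 0.0239
```

```bash
python3 - <<'E'
from h import *
st=env.get_state(); print(st['tcp_pos'],st['force'],st['ft_torque'])
s=snap('scene'); cv2.imwrite('pics/scene1.png',cv2.resize(s['image'][40:260,200:400],None,fx=3,fy=2.7,interpolation=cv2.INTER_CUBIC))
E
```

```text
[0.53424503 0.05176655 0.19832815] [-0.31024081 -0.09819189 -2.18876076] [ 0.04085937 -0.02721432  0.01185191]
```

View pics/scene1.png

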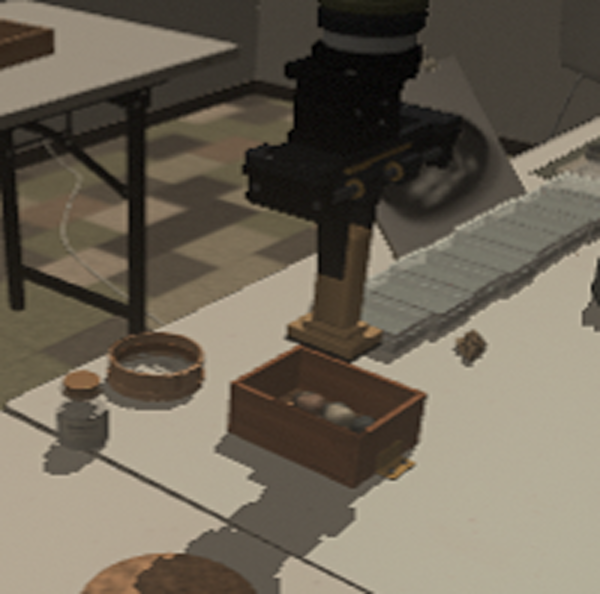

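The tamper hangs upright above the bin, with its sole near crop (335,335), and the stones are visible in the bin at (330,410). Descending.

>>> move_arm([
  [[3,0,0,0,1],[5,0,0,0,1],[5.3,0,0,0,1],[5.6,0,0,0,1],[5.6,0,0,0,1]],
])

```text
time_s: 5.78
tcp_pos: [0.5352, 0.0508, 0.1434]
tool_rot: [[0.001, 0.001, -1.0], [-0.0, -1.0, -0.001], [-1.0, 0.0, -0.001]]
force: [0.3, -0.8, -2.0]
opening: 0.0241
```

>>> move_arm([
  [[0.2,0,0,0,1],[0.4,0,0,0,1],[0.6,0,0,0,1],[0.6,0,0,0,1]],
])

```text
time_s: 6.28
tcp_pos: [0.5345, 0.0508, 0.1364]
tool_rot: [[-0.0, 0.001, -1.0], [0.0, -1.0, -0.001], [-1.0, -0.0, 0.0]]
force: [0.4, 0.5, -2.2]
opening: 0.024
```

>>> move_arm([
  [[0.1,0,0,0,1],[0.2,0,0,0,1],[0.3,0,0,0,1],[0.3,0,0,0,1]],
])

```text
time_s: 6.78
tcp_pos: [0.5346, 0.0508, 0.1335]
tool_rot: [[-0.0, 0.001, -1.0], [0.0, -1.0, -0.001], [-1.0, -0.0, 0.0]]
force: [-0.1, -0.3, -2.5]
opening: 0.0238
```

>>> move_arm([
  [[0.1,0,0,0,1],[0.2,0,0,0,1],[0.2,0,0,0,1]],
])

```text
time_s: 7.15
tcp_pos: [0.5346, 0.0508, 0.1316]
tool_rot: [[-0.0, 0.001, -1.0], [-0.0, -1.0, -0.001], [-1.0, 0.0, 0.0]]
force: [-0.7, 0.2, -1.8]
opening: 0.0238
```

>>> move_arm([
  [[0.1,0,0,0,1],[0.2,0,0,0,1],[0.2,0,0,0,1]],
])

```text
time_s: 7.52
tcp_pos: [0.5347, 0.0508, 0.1296]
tool_rot: [[0.0, 0.001, -1.0], [-0.0, -1.0, -0.001], [-1.0, 0.0, -0.0]]
force: [-0.5, -0.4, -1.7]
opening: 0.0242
```

>>> move_arm([
  [[0.1,0,0,0,1],[0.2,0,0,0,1],[0.2,0,0,0,1]],
])

```text
time_s: 7.9
tcp_pos: [0.5345, 0.0508, 0.1274]
tool_rot: [[-0.0, 0.001, -1.0], [0.0, -1.0, -0.001], [-1.0, -0.0, 0.0]]
force: [-0.1, 0.0, -2.0]
opening: 0.0238
```

>>> move_arm([
  [[0.1,0,0,0,1],[0.2,0,0,0,1],[0.2,0,0,0,1]],
])

```text
time_s: 8.28
tcp_pos: [0.5345, 0.0508, 0.1254]
tool_rot: [[-0.001, 0.001, -1.0], [0.0, -1.0, -0.001], [-1.0, -0.0, 0.001]]
force: [-0.0, 0.0, -2.0]
opening: 0.0238
```

>>> move_arm([
  [[0.1,0,0,0,1],[0.2,0,0,0,1],[0.2,0,0,0,1]],
])

```text
time_s: 8.65
tcp_pos: [0.5348, 0.0509, 0.1238]
tool_rot: [[0.0, 0.001, -1.0], [0.0, -1.0, -0.001], [-1.0, -0.0, -0.0]]
force: [-0.6, 0.3, -1.3]
opening: 0.0239
```

>>> move_arm([
  [[0.1,0,0,0,1],[0.2,0,0,0,1],[0.2,0,0,0,1]],
])

```text
time_s: 9.02
tcp_pos: [0.5354, 0.0513, 0.1231]
tool_rot: [[0.002, 0.001, -1.0], [0.001, -1.0, -0.001], [-1.0, -0.001, -0.002]]
force: [-1.8, 2.2, 5.3]
opening: 0.024
```

```bash
python3 - <<'E'
from h import *
st=env.get_state(); print(st['tcp_pos'],st['force'],st['ft_torque'])
s=snap('scene'); a=s['image'][140:220,260:350]
t=snap('top'); b=t['image'][180:260,270:360]
cv2.imwrite('pics/s2.png',cv2.convertScaleAbs(cv2.resize(np.hstack([a,b]),None,fx=4.4,fy=4.4,interpolation=cv2.INTER_CUBIC),alpha=1.6))
E
```

```text
[0.5353866  0.05133804 0.1230546 ] [-1.82535113  2.18761802  5.26743574] [ 0.69603332  0.39477866 -0.0173192 ]
```

View pics/s2.png

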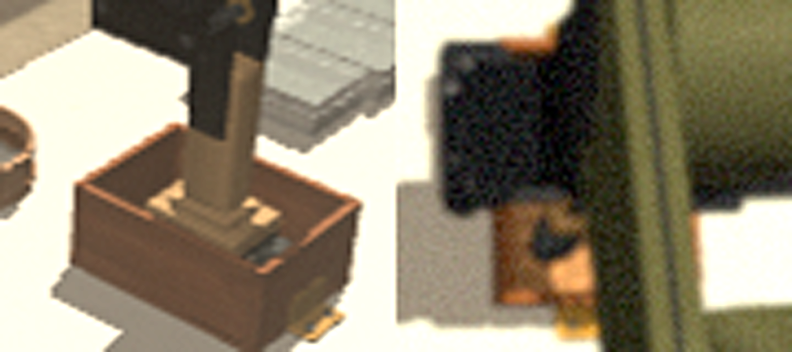

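Contact has begun, about 7 N net, with the sole inside the bin. I'll load further and work it around.

>>> move_arm([
  [[0.1,0,0,0,1],[0.1,0.5,0,0,1],[0.1,0,0.7,0,1],[0.1,-0.5,0,0,1],[0.1,0,-0.7,0,1]],
])

```text
time_s: 9.75
tcp_pos: [0.5415, 0.0514, 0.1224]
tool_rot: [[-0.001, 0.002, -1.0], [-0.0, -1.0, -0.002], [-1.0, 0.0, 0.001]]
force: [-4.2, 1.5, 10.8]
opening: 0.024
```

>>> move_arm([
  [[0,0.5,0.7,0,1],[0,0.5,1.4,0,1],[0,-0.5,1.4,0,1],[0,0,0.7,0,1],[0,0,0.7,0,1]],
])

```text
time_s: 10.38
tcp_pos: [0.5357, 0.0506, 0.1216]
tool_rot: [[0.002, 0.001, -1.0], [-0.0, -1.0, -0.001], [-1.0, 0.0, -0.002]]
force: [2.0, 2.0, 6.8]
opening: 0.0241
```

>>> move_arm([
  [[0.1,0,0,0,1],[0.1,0.6,0.6,0,1],[0.1,-0.6,0.6,0,1],[0.1,-0.6,-0.6,0,1],[0.1,0.6,-0.6,0,1]],
])

```text
time_s: 11.0
tcp_pos: [0.5415, 0.0456, 0.1212]
tool_rot: [[0.001, 0.001, -1.0], [0.002, -1.0, -0.001], [-1.0, -0.002, -0.001]]
force: [-0.4, 5.3, 10.8]
opening: 0.024
```

>>> move_arm([
  [[0,0,0.6,0,1],[0,-0.6,0.6,0,1],[0.1,-0.6,0.6,0,1],[0.1,-0.6,0.6,0,1]],
])

```text
time_s: 11.5
tcp_pos: [0.5368, 0.0504, 0.1211]
tool_rot: [[0.005, 0.001, -1.0], [-0.001, -1.0, -0.001], [-1.0, 0.001, -0.005]]
force: [1.2, 1.7, 9.5]
opening: 0.0239
```

>>> move_arm([
  [[0.1,0,0,0,1],[0.1,0.8,0.8,0,1],[0.1,-0.8,0.8,0,1],[0.1,-0.8,-0.8,0,1],[0.1,0.8,-0.8,0,1]],
])

```text
time_s: 12.12
tcp_pos: [0.5448, 0.0449, 0.1204]
tool_rot: [[0.004, 0.001, -1.0], [0.005, -1.0, -0.001], [-1.0, -0.005, -0.004]]
force: [-3.3, 14.7, 16.4]
opening: 0.0239
```

>>> move_arm([
  [[0,0,0.8,0,1],[0,-0.8,0.8,0,1],[0.1,-0.8,0.8,0,1],[0.1,-0.8,0.8,0,1]],
])

```text
time_s: 12.62
tcp_pos: [0.5371, 0.0508, 0.12]
tool_rot: [[0.006, 0.001, -1.0], [0.0, -1.0, -0.001], [-1.0, -0.0, -0.006]]
force: [-0.5, 1.8, 13.6]
opening: 0.0237
```

>>> move_arm([
  [[-4,0,0,0,1],[-8,0,0,0,1],[-8,-6,0,0,1],[-8,-12,0,0,1],[-8,-18,0,0,1]],
])

```text
time_s: 13.25
tcp_pos: [0.5333, 0.2316, 0.1947]
tool_rot: [[-0.003, -0.0, -1.0], [-0.002, -1.0, 0.0], [-1.0, 0.002, 0.003]]
force: [1.5, -0.1, -2.3]
opening: 0.0236
```

>>> move_arm([
  [[0,-5,0,0,1],[0,-5,0,0,1]],
])

```text
time_s: 13.5
tcp_pos: [0.5329, 0.2829, 0.1943]
tool_rot: [[-0.004, 0.005, -1.0], [-0.002, -1.0, -0.005], [-1.0, 0.002, 0.004]]
force: [-0.2, -0.4, -1.8]
opening: 0.0241
```

```bash
cat > look.py <<'E'
import sys
from h import *
s=snap('top'); np.savez(sys.argv[1]+'.npz',P=cloud(s),im=s['image'])
P=cloud(s); z=(P[...,2]*1000)[180:262,285:347]
b=s['image'][180:262,285:347]
zi=cv2.applyColorMap(np.clip((z-5)*8,0,255).astype(np.uint8),2)
cv2.imwrite(f'pics/{sys.argv[1]}.png',np.hstack([cv2.convertScaleAbs(cv2.resize(b,None,fx=6,fy=6,interpolation=cv2.INTER_CUBIC),alpha=1.7),cv2.resize(zi,None,fx=6,fy=6,interpolation=0)]))
q=P[180:262,285:347].reshape(-1,3); m=(abs(q[:,0]-.534)<.055)&(abs(q[:,1]-.0505)<.038)
print(np.percentile(q[m][:,2],[5,50,90,95,98,99,100]).round(4))
E
python3 look.py t3
```

```text
[0.0081 0.0125 0.0276 0.0287 0.0299 0.0304 0.0327]
```

View pics/t3.png

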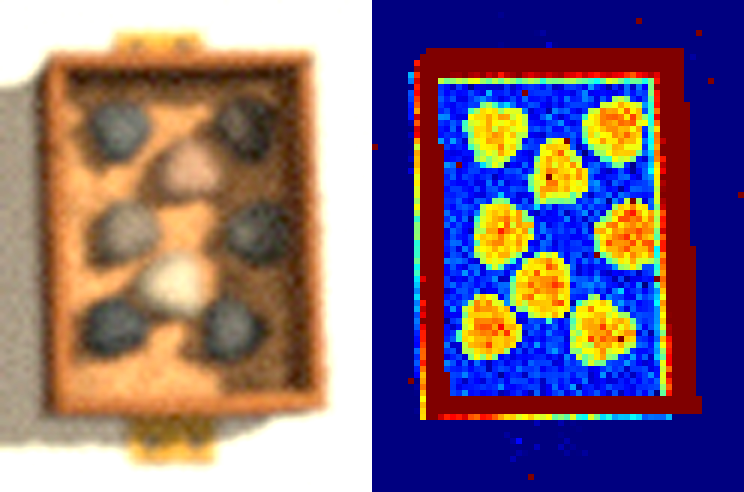

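All eight stones now lie apart in one layer. Their tops in the height map are at a uniform 27–30 mm, with the pad at 10–12 mm. I return to lean on the layer with about 25 N.

>>> move_arm([
  [[0,6,0,0,1],[0,12,0,0,1],[0,18,0,0,1],[0,23,0,0,1],[0,23,0,0,1]],
])

```text
time_s: 14.18
tcp_pos: [0.5336, 0.0465, 0.1955]
tool_rot: [[-0.002, -0.006, -1.0], [-0.001, -1.0, 0.006], [-1.0, 0.001, 0.002]]
force: [0.3, 0.5, -1.0]
opening: 0.024
```

>>> move_arm([
  [[3,0,0,0,1],[6,0,0,0,1],[7,0,0,0,1],[7.3,0,0,0,1],[7.3,0,0,0,1]],
])

```text
time_s: 14.8
tcp_pos: [0.5352, 0.0509, 0.1246]
tool_rot: [[0.001, 0.001, -1.0], [0.0, -1.0, -0.001], [-1.0, -0.0, -0.001]]
force: [-1.3, 0.6, -2.7]
opening: 0.0242
```

>>> move_arm([
  [[0.15,0,0,0,1],[0.3,0,0,0,1],[0.45,0,0,0,1],[0.6,0,0,0,1],[0.6,0,0,0,1]],
])

```text
time_s: 15.42
tcp_pos: [0.5356, 0.0508, 0.1201]
tool_rot: [[0.002, 0.001, -1.0], [-0.0, -1.0, -0.001], [-1.0, 0.0, -0.002]]
force: [-3.3, 0.0, 7.7]
opening: 0.0242
```

>>> move_arm([
  [[0.1,0,0,0,1],[0.2,0,0,0,1],[0.2,0,0,0,1]],
])

```text
time_s: 15.8
tcp_pos: [0.5364, 0.0508, 0.12]
tool_rot: [[0.003, 0.001, -1.0], [-0.0, -1.0, -0.001], [-1.0, 0.0, -0.003]]
force: [-5.8, -1.0, 15.0]
opening: 0.0237
```

>>> move_arm([
  [[0.1,0,0,0,1],[0.2,0,0,0,1],[0.2,0,0,0,1]],
])

```text
time_s: 16.18
tcp_pos: [0.5372, 0.0508, 0.1198]
tool_rot: [[0.005, 0.001, -1.0], [-0.0, -1.0, -0.001], [-1.0, 0.0, -0.005]]
force: [-7.8, -0.4, 20.9]
opening: 0.0237
```

>>> move_arm([
  [[0,0,0,0,1],[0,0,0,0,1],[0,0,0,0,1],[0,0,0,0,1],[0,0,0,0,1]],
])

```text
time_s: 16.8
tcp_pos: [0.5373, 0.0508, 0.1198]
tool_rot: [[0.005, 0.001, -1.0], [-0.0, -1.0, -0.001], [-1.0, 0.0, -0.005]]
force: [-8.1, 0.4, 22.1]
opening: 0.0235
```

>>> move_arm([
  [[0,0,0,0,1],[0,0,0,0,1],[0,0,0,0,1],[0,0,0,0,1],[0,0,0,0,1]],
])

```text
time_s: 17.42
tcp_pos: [0.5373, 0.0508, 0.1198]
tool_rot: [[0.006, 0.001, -1.0], [-0.0, -1.0, -0.001], [-1.0, 0.0, -0.006]]
force: [-6.9, -0.1, 21.8]
opening: 0.0237
```

About 24 N was held steadily for more than 1.2 s. I lift out, check the layer and return to the mat.

>>> move_arm([
  [[-4,0,0,0,1],[-8.5,0,0,0,1],[-8.5,-6,1.5,0,1],[-8.5,-12,3,0,1],[-8.5,-18,4.5,0,1]],
])

```text
time_s: 18.05
tcp_pos: [0.489, 0.2322, 0.1989]
tool_rot: [[0.001, 0.0, -1.0], [0.0, -1.0, -0.0], [-1.0, -0.0, -0.001]]
force: [1.0, 0.5, -2.7]
opening: 0.0239
```

>>> move_arm([
  [[0,-5,1,0,1],[0,-8.4,1.5,0,1],[0,-8.4,1.5,0,1],[0,-8.4,1.5,0,1]],
])

```text
time_s: 18.55
tcp_pos: [0.4743, 0.3143, 0.1983]
tool_rot: [[-0.0, 0.001, -1.0], [-0.001, -1.0, -0.001], [-1.0, 0.001, 0.0]]
force: [-0.3, -0.3, -1.8]
opening: 0.0242
```

```bash
python3 look.py t4; python3 - <<'E'
from h import *
s=snap('scene'); cv2.imwrite('pics/s4.png',cv2.resize(s['image'][120:320,180:380],None,fx=3,fy=3,interpolation=cv2.INTER_CUBIC))
E
```

```text
[0.0081 0.0123 0.0277 0.0287 0.0298 0.0303 0.032 ]
```

View pics/t4.png

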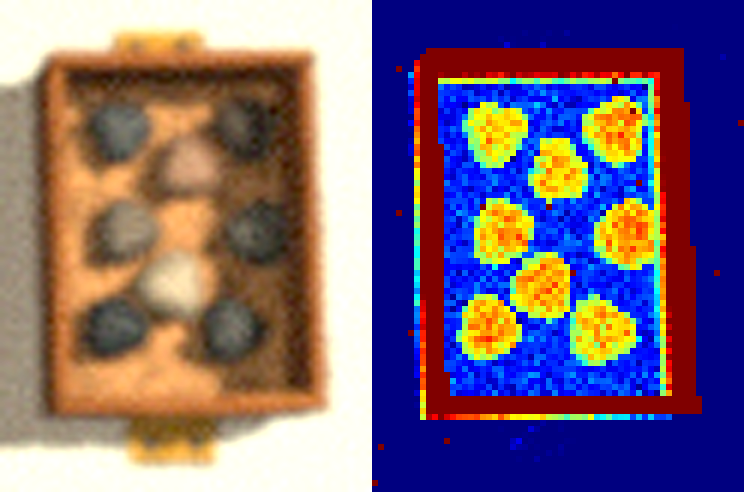

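View pics/s4.png

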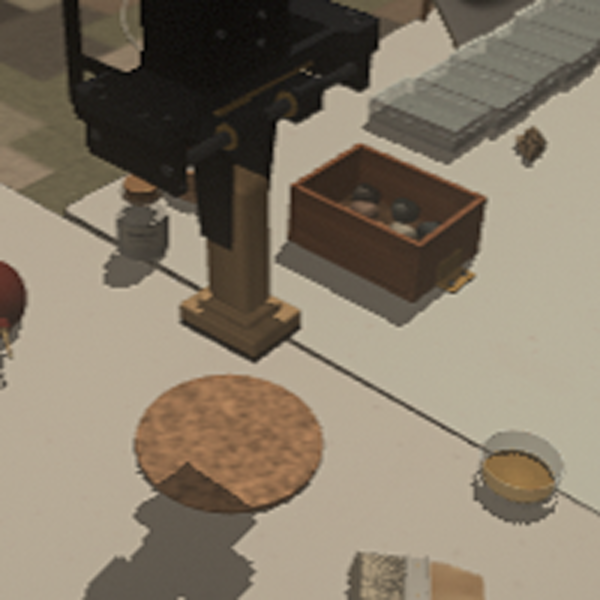

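The layer is unchanged: eight separate stones, tops still at 27–30 mm. The tamper hangs upright above the mat, whose centre is at crop (228,440). Lowering.

>>> move_arm([
  [[4,0,0,0,1],[7,0,0,0,1],[9,0,0,0,1],[9.6,0,0,0,1],[9.6,0,0,0,1]],
])

```text
time_s: 19.27
tcp_pos: [0.4749, 0.3147, 0.1032]
tool_rot: [[0.001, 0.001, -1.0], [0.0, -1.0, -0.001], [-1.0, -0.0, -0.001]]
force: [-0.3, 0.6, -1.5]
opening: 0.0241
```

>>> move_arm([
  [[0.1,0,0,0,1],[0.2,0,0,0,1],[0.3,0,0,0,1],[0.4,0,0,0,1],[0.4,0,0,0,1]],
])

```text
time_s: 19.9
tcp_pos: [0.4745, 0.3148, 0.0988]
tool_rot: [[0.0, 0.001, -1.0], [0.0, -1.0, -0.001], [-1.0, -0.0, -0.0]]
force: [-0.7, -0.5, -1.9]
opening: 0.0239
```

>>> move_arm([
  [[0.1,0,0,0,1],[0.1,0,0,0,1],[0.1,0,0,0,1]],
])

```text
time_s: 20.27
tcp_pos: [0.4746, 0.3149, 0.0988]
tool_rot: [[0.0, 0.001, -1.0], [0.0, -1.0, -0.001], [-1.0, -0.0, -0.0]]
force: [-2.8, -1.8, 5.2]
opening: 0.0238
```

Seated. Backing off the preload, then releasing and rising.

>>> move_arm([
  [[-0.1,0,0,0,1],[-0.1,0,0,0,1],[-0.1,0,0,0,0.6],[-0.1,0,0,0,0.3],[-0.1,0,0,0,0]],
])

```text
time_s: 20.9
tcp_pos: [0.4744, 0.3147, 0.0985]
tool_rot: [[0.0, 0.001, -1.0], [0.0, -1.0, -0.001], [-1.0, -0.0, -0.0]]
force: [-0.8, -0.5, -0.1]
opening: 0.0486
```

>>> move_arm([
  [[0,0,0,0,0],[0,0,0,0,0],[0,0,0,0,0],[0,0,0,0,0],[0,0,0,0,0]],
])

```text
time_s: 21.52
tcp_pos: [0.4744, 0.3147, 0.0987]
tool_rot: [[0.0, 0.001, -1.0], [0.0, -1.0, -0.001], [-1.0, -0.0, -0.0]]
force: [0.5, 0.2, -0.2]
opening: 0.094
```

>>> move_arm([
  [[0,0,0,0,0],[0,0,0,0,0],[-2,0,0,0,0],[-5,0,0,0,0],[-10,0,0,0,0]],
])

```text
time_s: 22.15
tcp_pos: [0.4735, 0.3142, 0.1992]
tool_rot: [[-0.002, 0.001, -1.0], [-0.001, -1.0, -0.001], [-1.0, 0.001, 0.002]]
force: [0.9, 0.6, 0.6]
opening: 0.0951
```

>>> move_arm([
  [[-5,5,0,0,0],[-5,10,0,0,0],[-5,16,5,0,0],[-5,22,5,0,0],[-5,28,5,0,0]],
])

```text
time_s: 22.78
tcp_pos: [0.4242, 0.0409, 0.2506]
tool_rot: [[0.004, 0.003, -1.0], [-0.0, -1.0, -0.003], [-1.0, 0.0, -0.004]]
force: [2.3, -0.5, 0.8]
opening: 0.0954
```

>>> move_arm([
  [[0,5,0,0,0],[0,10,0,0,0],[0,15,0,0,0],[0,20,0,0,0],[0,20,0,0,0]],
])

```text
time_s: 23.4
tcp_pos: [0.4249, -0.1604, 0.2503]
tool_rot: [[0.001, -0.004, -1.0], [-0.001, -1.0, 0.004], [-1.0, 0.001, -0.001]]
force: [0.7, 0.4, -0.8]
opening: 0.0948
```

```bash
python3 look.py t5; python3 - <<'E'
from h import *
P=np.load('t5.npz')['P']
for a,b in((.108,.13),(.02,.036)):
    Q=P[210:285,160:235].reshape(-1,3); q=Q[(Q[:,2]>a)&(Q[:,2]<b)]; r=cv2.minAreaRect((q[:,:2]*1000).astype(np.float32)); print(r,q[:,2].mean())
for n,(u0,u1,v0,v1),(a,b) in [('jar',(235,262,140,170),(.04,.09)),('blower',(165,205,130,180),(.02,.06))]:
    Q=P[v0:v1,u0:u1].reshape(-1,3); q=Q[(Q[:,2]>a)&(Q[:,2]<b)]; print(n,q.mean(0))
st=env.get_state();print(st['tcp_pos'],st['force'],st['qd'],st['opening'])
s=np.load('t5.npz')['im']; cv2.imwrite('pics/t5.png',cv2.resize(s[120:300,140:360],None,fx=3.3,fy=3.3,interpolation=cv2.INTER_CUBIC))
E
```

```text
[0.0079 0.0125 0.0277 0.0289 0.0299 0.0305 0.0322]
((467.5058898925781, 312.95440673828125), (34.120460510253906, 22.294858932495117), 0.3218519389629364) 0.11594249125286366
((467.2070007324219, 313.5012512207031), (62.166893005371094, 44.72555160522461), 0.06497033685445786) 0.023473115950747508
jar [0.67786152 0.1925612  0.06639107]
blower [0.69705896 0.33750661 0.03472488]
[ 0.42496408 -0.15888783  0.24998822] [-0.20352329  0.23719119 -0.2124377 ] [ 0.04673426 -0.0110279   0.01611926  0.00644984 -0.00021481  0.00465605] 0.09515153703559784
```

View pics/t5.png

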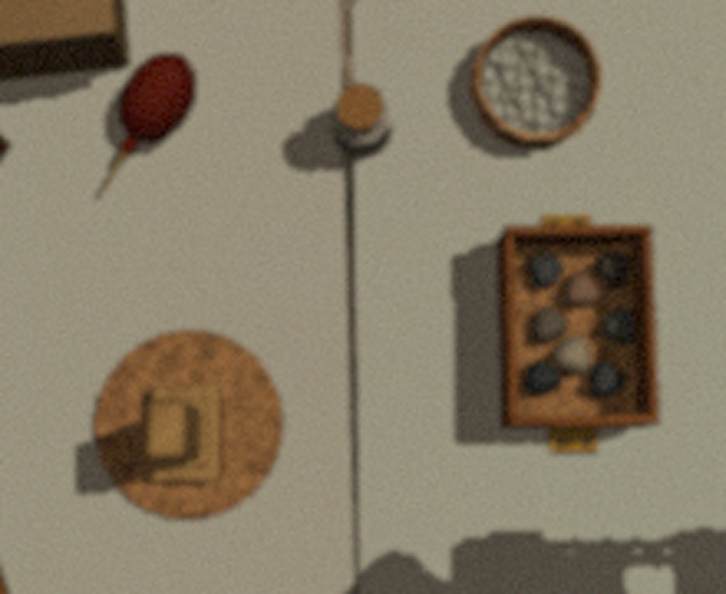

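The tamper stands upright on the mat at crop (185,430), about 7 mm from the mat's centre. The stones are flat, and the jar and blower have not moved. Handing in.

```bash
python3 -c "
from bench import env
print(env.close_job())"
```

```text
the job is handed in; nothing more can be done
None
```

The job is handed in: the stones are tamped flat, the layer was firmed, and the tamper is back upright on its mat. The whole run took about 23 s of the 72 s allowed. No verdict was reported.

- **Tamping:** I gripped the tamper across its 24 mm side, lowered it onto the heap and worked it round under light load. I then leaned on the level layer with about 24 N for over a second. Of the forces I read at each step, the highest was about 24 N against the 50 N limit.
- **Stones:** The last overhead picture shows eight separate stones in one layer, with nearly all tops measured at 27–30 mm height. That matches 16–20 mm stones lying flat on the pad.
- **Tamper:** It stands square and upright (handle top at 116 mm), about 7 mm off the mat's centre. It should have been about 1 mm off, so it probably slid a little in the grip under the lean. This is well inside the 30 mm allowed.
- **Jar and blower:** Both measured within 1 mm of where they started.
- **Arm:** It is clear of everything, with the gripper open.

**Minor disagreement:** The overhead depth reads a couple of millimetres high on the table and pad, so those heights carry that error. The two camera views also differed by about 4 mm on the tamper's starting position. Neither affected the work.

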